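# Index the assembly turntable and hold the chest lid at its balance point

### The arm

A 7-joint arm with a two-finger parallel gripper is mounted at the origin on the work surface. World frame = base frame: x ahead of the robot, y to its left, z up, the work surface at z = 0. Lengths are in m, angles in rad, forces in N, time in s.
With the tool pointing down it reaches from about 0.4 to 0.85 m from the base axis. Payload 10.4 kg.
Tool frame: the origin (TCP) lies at the very end of the fingers, on their centre line; the grasp point (between the pads) lies 19 mm behind it; z points along the fingers, y is the line along which they close (so a half turn about z gives the same grasp; the last joint's range is limited). The gripper opens to 85 mm and grips with 20 to 120 N. Pads are 22 mm wide; open, the fingers measure 114 mm over their backs; the gripper's body (76 mm by 85 mm) begins 54 mm behind the grasp point. The pads swing forward as they close: fully open they stand 13 mm farther back than shut.
Start: joints at [-1.229, 0.332, -0.065, 1.46, 0.022, 1.35, -0.088], TCP at [0.223, 0.584, 0.231] pointing down, gripper open.
Joint ranges: [-2.6, 2.6], [-0.5, 2.12], [-1.47, 1.34], [0.16, 2.42], [-1.27, 4.41], [0.06, 2.06], [-2.6, 2.6]. Speed limits (rad/s): [2.22, 2.22, 2.79, 2.79, 3.14, 3.14, 3.14].

### API

Orientations are given as a unit quaternion [x, y, z, w].
In Python, from workcell import * gives the robot as it stands.
- The arm moves only by the tool step_arm, never from a script. Its argument "commands" is one flat list of numbers, 7 for each row, row after row: the finger opening in mm, from 0 to 85.4, then the shift along the world's x, y, z as a fraction of full scale, then the turn, a rotation vector about the world's x, y, z as a fraction of full scale. A call has exactly 10 rows; each row is the pose to reach, as a shift and turn from the pose commanded when the call began, turning the shorter way round; what a row does not reach only later rows make up. Full scale, the value 1, is 0.6 m for a shift and pi rad for a turn. A row lasts 1/8 s, in which the tool goes at most 62.5 mm and 10.7 degrees, less where a joint would pass 70% of its speed; a pose out of reach is approached as far as the arm can. A call with a number of a shift or a turn outside -1 to 1 is refused whole. A call with a gripper value outside its range is refused whole. The fingers move at their own pace and stop on an object; "squeeze" is the grip in N (left out, the last holds). Time passes only in rows, so rows that repeat a pose let the fingers close, or fill a call up. It gives the time, the measured TCP pose, the force, the opening and the grip force at its end, in the units of the state.
- get_obs(): the state, without advancing time (a new reading comes with each control period).
- camera(name): name is "scene" or "top" or "wrist"; returns the picture (400x640x3 uint8, red, green, blue); there is no depth.
- camera_params(name): a dict with "mtx" (3x3 intrinsics, pixels), "dist" ([k1, k2, p1, p2, k3] as OpenCV has them; the pictures are not rectified), "extrinsics" (4x4, takes a point from world to camera coordinates); the wrist camera has in their place "tool_from_camera" (4x4, takes a point from camera to tool coordinates, whose origin is the TCP and whose axes are the flange's). Camera axes: x right, y down, z forward; pixel columns grow to the right and rows downward; lengths in m; the calibration is good to about 2 mm. A picture is of the moment at which its call begins: read the wrist's pose just before it. camera_params takes no time and is no camera call.
- hand_in(): hands the job in; it is judged then, once.
The state is a dict: "clock": time; "joint_pos": joint angles; "joint_velocities": joint speeds; "tau": joint torques, N m; "position": TCP position; "ee_rot": TCP orientation; "ft_force": force on the tool from outside, world axes, zero at the start; "torque": the same for the moment, N m; "grip_width": opening from 0.0 (shut) to 1.0 (fully open); "grasp_force": force on a finger pad.
Only numpy, scipy, OpenCV 4.12 (cv2) and the standard library are available. Lean on these libraries where they do the work, as an engineer would, in place of code of your own. Each camera call takes 0.05 s, during which the arm holds its last target. There are 200 camera calls.

### The job

A white chest is screwed on an assembly turntable, and the joiner needs its lid held up while the lid stay goes in. With the lid still shut, turn the table anticlockwise (seen from above) by its upright wooden post until the notch on its rim drops onto the sprung roller of the catch block; then swing the lid up by the steel bow handle to its balance point, where it stands plumb over its hinge and would fall neither way, without ever letting it flop over backwards. Do not shift the other things on the bench, and finish while still holding the lid there by the handle, steady, with the table still in the detent.

Things in the scene. Friction and masses are not known exactly. Their poses are not given: they have to be found in the camera images.
- base: fixed dark steel foot of the turntable on the bench; origin on the turning axis at bench height; its +x axis points from the axis to the catch block (50 x 45 mm, 46 mm tall, 200 to 245 mm from the axis, on the far side from the robot), z up
- axis (a point): point on the turning axis at the top face of the grey disc (disc 340 mm across, its top 36 mm above the bench)
- turntable (a joint): turn of the disc on its foot in rad, anticlockwise from above positive, range -1.5 to 0.5; 0 is the detent, where the rim's notch (between two steel lobes 16 mm apart) sits on the sprung roller. It starts at -0.6 to -1.1 and turns with light friction (about 0.15 Nm), stays where left, takes some 5 to 10 N at the post to ride over the lobe, which it meets about 0.1 rad before the detent, and centres itself once within about 0.03 rad
- notch (a point): middle of the notch on the rim of the disc, 170 mm from the axis; it goes round with the disc
- roller (a point): fixed point on the rim circle in front of the catch block: the notch lies here when the table is in its detent
- post (a point): grip point on the upright dark wooden turning post, on its centre line 15 mm below its top: post 18 mm in diameter, 99 mm tall above the disc, its centre line 148 mm from the axis; it stands to the right of the chest (seen with the bow handle towards you), about 39 mm from the chest's side, and goes round with the disc. In the detent it lies 148 mm along the base's -y axis from the turning axis
- lid (a joint): opening of the lid in rad: 0 shut (level), 1.571 the balance point (panel plumb, its weight right over the hinge), up to 2.5 lying over backwards. The hinge is almost free of friction and has no stop or stay between, so the lid falls from any angle if not held
- bow (a point): middle of the outer bar of the steel bow handle on the lid's front edge: round bar 12 mm in diameter, 100 mm long, parallel to the hinge, 45 mm out from the lid's edge, in the plane of the lid, open all round; 190 mm from the hinge line. With the lid shut it is level, 127 mm above the bench
- hinge (a point): middle of the lid's hinge line, 127 mm above the bench, at the chest's back edge, 75 mm from the turning axis on the side towards the notch. The hinge line is level, square to the line from the bow to the hinge; the bow swings in an arc of radius 190 mm about it, up and over towards the notch side. The chest is 140 mm deep, 200 mm wide, its rim 121 mm above the bench; the lid is a bare pale wood panel 145 x 210 x 10 mm, with handle about 0.3 to 0.55 kg
- glue: bystander, leave alone: white glue bottle with red cap, 56 mm across, 150 mm tall
- screwdriver: bystander, leave alone: screwdriver lying flat
- hammer: bystander, leave alone: hammer lying flat
- jar: bystander, leave alone: glass jar with steel lid, 64 mm across, 75 mm tall
- offcut: bystander, leave alone: pale wood offcut 120 x 60 x 28 mm
- tape: bystander, leave alone: roll of paper tape, 90 mm across, 24 mm tall, lying flat

How it is judged:
On the way, in this order (a step that is already met when the one before it is completed fails the run):
1. the table is turned into its detent with the lid still shut (value of joint turntable between -0.04 and 0.04 rad and value of joint lid below 0.15 rad), for 0.3 s.
2. the lid stands at its balance point, held by the fingers (value of joint lid between 1.491 and 1.651 rad and value of joint turntable between -0.04 and 0.04 rad and contact force between the fingers and lid above 0.5 N), for 0.5 s.
At the end, for the whole second after the job is handed in: The lid is within 0.08 rad (4.6 degrees) of plumb, moving slower than 0.1 rad/s, with the fingers on it (over 0.5 N) and no loose thing propping it, and the table is within 0.04 rad (2.3 degrees) of its detent, all through the last second (all of step 2 and velocity of joint lid between -0.1 and 0.1 rad/s and contact force between lid and glue below 0.2 N and contact force between lid and screwdriver below 0.2 N and contact force between lid and hammer below 0.2 N and contact force between lid and jar below 0.2 N and contact force between lid and offcut below 0.2 N and contact force between lid and tape below 0.2 N); the arm keeps its last pose, push and grip.
It fails at once if the lid flops over backwards (more than 25 degrees past the balance point) (value of joint lid above 2 rad).
It fails at once if another thing on the bench is shifted by more than 30 mm (distance of any of glue, screwdriver, hammer, jar, offcut, tape from where it was at the start of the episode above 0.03 m).
It also fails if it takes over 58 s, if anything falls off the work surface, if the arm or the gripper's body presses on something with over 40 N, if the wrist force passes 120 N, or if a joint passes its speed limit or range.

## Working session

There is one attempt and no reset: what is moved stays moved. The work goes in short steps, Python scripts to look and compute and a tool call to move; the robot and the scene stay as the last step left them, time stands still between calls to the robot, and variables do not carry over. Pictures are saved under pics/ and viewed, at most 10 in all, crops included, and the job is handed in when it is done.

Besides the shell and the picture viewer there is one more tool, called after "Call:" as name(argument=value, ...), one argument or row to a line, values as JSON. step_arm: Moves the arm, as the interface text tells. Its arguments: {"type":"object","properties":{"commands":{"type":"array","items":{"type":"number"}},"squeeze":{"type":"number"}},"required":["commands"]}

```bash
mkdir -p pics; ls; python3 - <<'E'
from workcell import *
import cv2,numpy as np
o=get_obs();print({k:np.round(v,3) for k,v in o.items()})
for n in("scene","top"):
    im=camera(n);cv2.imwrite(f"pics/{n}0.png",im[:,:,::-1])
    p=camera_params(n);print(n,p["mtx"],p["dist"],np.round(p["extrinsics"],3))
print(camera_params("wrist")["tool_from_camera"])
E
```

```text
pics
{'clock': np.float64(0.0), 'joint_pos': array([-1.229,  0.333, -0.065,  1.461,  0.022,  1.35 , -0.088]), 'joint_velocities': array([-0.   ,  0.002,  0.001, -0.001, -0.001, -0.001,  0.002]), 'tau': array([ 0.0000e+00, -6.2546e+01,  4.9000e-02, -3.9161e+01,  1.6000e-02,
        1.0000e-02,  0.0000e+00]), 'position': array([0.223, 0.584, 0.231]), 'ee_rot': array([ 0.181,  0.983, -0.001, -0.   ]), 'ft_force': array([-1.585,  0.491, -0.164]), 'torque': array([-0.021,  0.045, -0.003]), 'grasp_force': np.float64(0.0), 'grip_width': np.float64(1.001)}
scene [[400.5211632    0.         314.26128014]
 [  0.         400.5211632  193.95369412]
 [  0.           0.           1.        ]] [-0.01884769  0.          0.          0.          0.        ] [[ 0.858  0.514 -0.002 -0.459]
 [ 0.277 -0.466 -0.84  -0.082]
 [-0.433  0.72  -0.542  1.51 ]
 [ 0.     0.     0.     1.   ]]
top [[370.71917185   0.         327.27434867]
 [  0.         370.71917185 204.59180084]
 [  0.           0.           1.        ]] [-0.06930369  0.          0.          0.          0.        ] [[-0.023 -0.999 -0.031  0.007]
 [-0.988  0.027 -0.153  0.58 ]
 [ 0.154  0.028 -0.988  1.026]
 [ 0.     0.     0.     1.   ]]
[[ 3.57598563e-04 -9.64594745e-01 -2.63736328e-01  6.66006313e-02]
 [ 9.99999808e-01  2.11676662e-04  5.81703325e-04 -9.19003117e-04]
 [-5.05281144e-04 -2.63736485e-01  9.64594636e-01 -1.43256751e-01]
 [ 0.00000000e+00  0.00000000e+00  0.00000000e+00  1.00000000e+00]]
```

View pics/scene0.png

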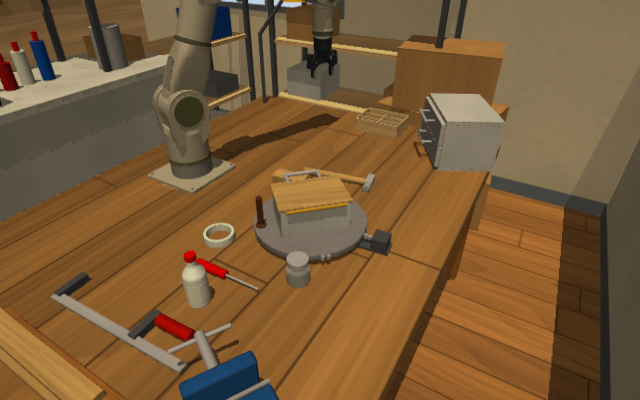

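View pics/top0.png

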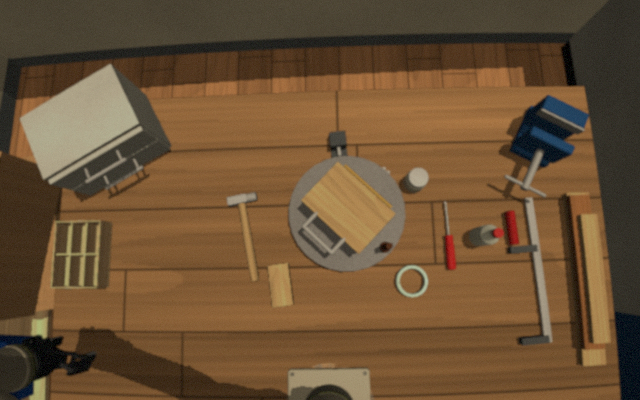

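The scene view shows the chest on the disc, with the post at (260,212) and the catch block at (376,242). In the top view, the disc centre is about (347,213), the post top (387,246), the bow bar (321,236), the catch block (338,141) and the lobes about (385,170). I'll measure these next.

```bash
cat > h.py <<'E'
import numpy as np,cv2
from workcell import *
def ray(n,uv):
    p=camera_params(n);x=cv2.undistortPoints(np.array([[uv]],float),p["mtx"],p["dist"])[0,0]
    E=p["extrinsics"];R=E[:3,:3];return -R.T@E[:3,3],R.T@np.array([x[0],x[1],1])
def onz(n,uv,z):
    c,d=ray(n,uv);return c+d*(z-c[2])/d[2]
def proj(n,X):
    p=camera_params(n);E=p["extrinsics"]
    return cv2.projectPoints(np.array(X,float).reshape(-1,1,3),cv2.Rodrigues(E[:3,:3])[0],E[:3,3],p["mtx"],p["dist"])[0][:,0]
E
python3 - <<'E'
from h import *
im=cv2.imread("pics/top0.png")
hsv=cv2.cvtColor(im,cv2.COLOR_BGR2HSV)
m=((hsv[...,1]<60)&(hsv[...,2]>60)).astype(np.uint8)*255
roi=np.zeros_like(m);roi[150:280,280:412]=255;m&=roi
cs=cv2.findContours(m,cv2.RETR_EXTERNAL,cv2.CHAIN_APPROX_NONE)[0];c=max(cs,key=cv2.contourArea)
hull=cv2.convexHull(c)[:,0]
P=np.array([onz("top",q,.036)[:2] for q in c[:,0].astype(float)])
# robust circle fit radius 0.17
from scipy.optimize import least_squares
r=least_squares(lambda q:np.hypot(*(P-q).T)-.17,P.mean(0),loss="soft_l1",f_scale=.002).x
print("axis",r,"med res",np.median(abs(np.hypot(*(P-r).T)-.17)))
for nm,uv,z in(("post",(387,246),.135),("bow",(321,237),.127),("catch",(338,137),.046),("lobe",(386,170),.036)):
    q=onz("top",uv,z);d=q[:2]-r;print(nm,q,np.hypot(*d),np.degrees(np.arctan2(d[1],d[0])))
big=cv2.resize(im[125:285,270:430],None,fx=3.7,fy=3.7,interpolation=cv2.INTER_CUBIC)
s=cv2.imread("pics/scene0.png")[160:300,190:400]
cv2.imwrite("pics/crop.png",big)
E
```

```text
axis [ 0.56290199 -0.0593944 ] med res 0.005577911026070886
post [ 0.4536523  -0.16257302  0.135     ] 0.15027082896976393 -136.63703279300802
bow [0.48190485 0.00839448 0.127     ] 0.10562134237040428 140.07305029374973
catch [ 0.78268177 -0.0443566   0.046     ] 0.22029363437316848 3.914199298834817
lobe [ 0.68016443 -0.18296693  0.036     ] 0.1703544863437684 -46.50085817080611
```

View pics/crop.png

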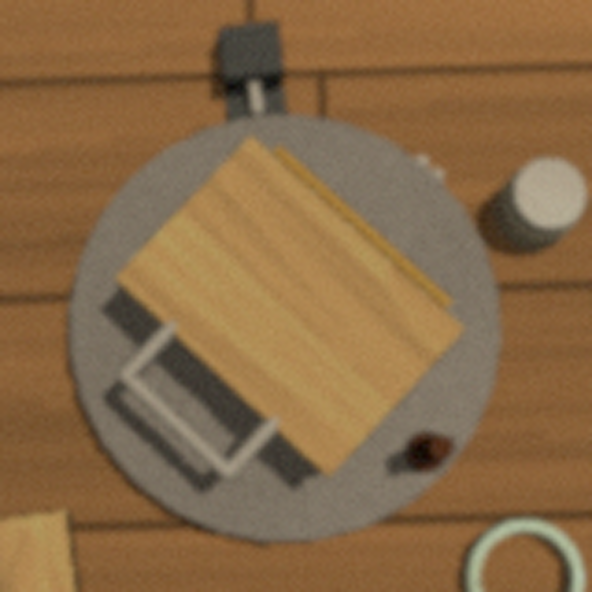

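The crop shows the bow bar from (125,375) to (230,472), the post top at (435,447), the lobes at (430,167) and the disc spanning 70–500 by 113–543. I'll refine from these.

```bash
python3 - <<'E'
from h import *
from scipy.optimize import least_squares
u=lambda a,b:(270+(a+.5)/3.7-.5,125+(b+.5)/3.7-.5)
rim=[(70,325),(500,325),(285,543),(133,175),(137,483),(437,480),(445,185),(330,119)]
P=np.array([onz("top",u(*q),.036)[:2] for q in rim])
f=least_squares(lambda q:np.hypot(*(P-q[:2]).T)-q[2],[.56,-.06,.17]);r=f.x[:2];print("axis",f.x,f.fun.round(4))
for nm,q,z in(("post",(435,447),.135),("bowA",(125,375),.127),("bowB",(230,472),.127),("bow",(177.5,423.5),.127),("lobe",(430,167),.036),("catch",(250,52),.046),("jar",(548,192),.075),("tape",(525,580),.024)):
    p=onz("top",u(*q),z);d=p[:2]-r;print(nm,p.round(4),np.hypot(*d).round(4),np.degrees(np.arctan2(d[1],d[0])).round(2))
# check in scene
print(proj("scene",[[*r,.036]]))
# scene post top triangulation
for uv in((260,198),):
    print("post scene z.135",onz("scene",uv,.135))
E
```

```text
axis [ 0.55866835 -0.06262854  0.16919202] [-0.0007 -0.0005  0.0008  0.0004 -0.0002 -0.0002  0.0002  0.0001]
post [ 0.4551 -0.1632  0.135 ] 0.1444 -135.86
bowA [0.5122 0.0544 0.127 ] 0.1259 111.68
bowB [ 0.4415 -0.019   0.127 ] 0.125 159.59
bow [0.4766 0.0174 0.127 ] 0.1146 135.7
lobe [ 0.6809 -0.1826  0.036 ] 0.1712 -44.46
catch [ 0.7775 -0.0418  0.046 ] 0.2198 5.43
jar [ 0.649  -0.2665  0.075 ] 0.223 -66.1
tape [ 0.3555 -0.2425  0.024 ] 0.2713 -138.49
[[310.27870101 217.91631144]]
post scene z.135 [ 0.46039428 -0.16923866  0.135     ]
```

Call:
step_arm(
  commands=[50,0.17,-0.1,0,0,0,-0.05,50,0.28,-0.2,0,0,0,-0.1,50,0.33,-0.3,0,0,0,-0.15,50,0.36,-0.4,0,0,0,-0.2,50,0.38,-0.5,0,0,0,-0.25,50,0.38,-0.6,0,0,0,-0.3,50,0.38,-0.7,0,0,0,-0.35,50,0.38,-0.8,0,0,0,-0.4,50,0.38,-0.9,0,0,0,-0.45,50,0.38,-0.95,0,0,0,-0.5],
  squeeze=30,
)

```text
clock: 1.35
position: [0.4499, 0.0423, 0.2312]
ee_rot: [0.825, 0.565, 0.0, -0.0]
ft_force: [0.1, 0.0, 1.3]
grip_width: 0.582
grasp_force: 0.0
```

Call:
step_arm(
  commands=[50,0.002,-0.08,0,0,0,-0.05,50,0.004,-0.16,0,0,0,-0.1,50,0.006,-0.24,0,0,0,-0.134,50,0.006,-0.298,0,0,0,-0.134,50,0.006,-0.298,-0.02,0,0,-0.134,50,0.006,-0.298,-0.04,0,0,-0.134,50,0.006,-0.298,-0.05,0,0,-0.134,50,0.006,-0.298,-0.05,0,0,-0.134,50,0.006,-0.298,-0.05,0,0,-0.134,50,0.006,-0.298,-0.05,0,0,-0.134],
)

```text
clock: 2.6
position: [0.4541, -0.1344, 0.2017]
ee_rot: [0.924, 0.383, 0.0, 0.0]
ft_force: [0.9, -0.5, -0.0]
grip_width: 0.583
grasp_force: 0.0
```

```bash
cat >> h.py <<'E'
from scipy.spatial.transform import Rotation as Ro
def wcam(o):
    p=camera_params("wrist");T=np.eye(4);T[:3,:3]=Ro.from_quat(o["ee_rot"]).as_matrix();T[:3,3]=o["position"]
    return T@p["tool_from_camera"],p
def wz(o,uv,z):
    W,p=wcam(o);x=cv2.undistortPoints(np.array([[uv]],float),p["mtx"],p["dist"])[0,0]
    d=W[:3,:3]@[x[0],x[1],1];c=W[:3,3];return c+d*(z-c[2])/d[2]
E
python3 - <<'E'
from h import *
o=get_obs();im=camera("wrist");cv2.imwrite("pics/w1.png",im[:,:,::-1]);print(o["position"],o["ee_rot"])
np.save("o1.npy",np.r_[o["position"],o["ee_rot"]])
E
```

```text
[ 0.45411571 -0.13436801  0.20166906] [9.23893858e-01 3.82648694e-01 3.12085773e-04 1.34834845e-04]
```

View pics/w1.png

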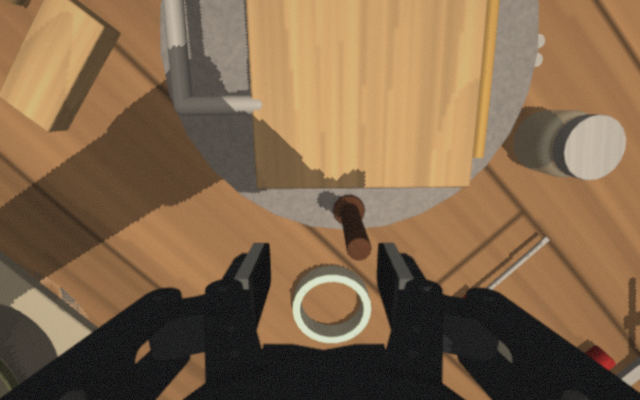

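The wrist view shows the post top at (358,247), just beyond the finger tips, and the lobes at (540,50).

```bash
python3 - <<'E'
from h import *
a=np.load("o1.npy");o=dict(position=a[:3],ee_rot=a[3:])
print(wz(o,(359,247),.135),wz(o,(350,210),.036),wz(o,(539,50),.036),wz(o,(180,100),.127),wz(o,(592,147),.075))
E
```

```text
[ 0.45522683 -0.16913573  0.135     ] [ 0.45453366 -0.1721201   0.036     ] [ 0.67952751 -0.18455355  0.036     ] [ 0.44177902 -0.01561864  0.127     ] [ 0.64568135 -0.26773916  0.075     ]
```

Call:
step_arm(
  commands=[50,0.001,-0.03,0,0,0,0,50,0.001,-0.056,0,0,0,0,50,0.001,-0.056,-0.04,0,0,0,50,0.001,-0.056,-0.09,0,0,0,50,0.001,-0.056,-0.14,0,0,0,50,0.001,-0.056,-0.168,0,0,0,50,0.001,-0.056,-0.168,0,0,0,5,0.001,-0.056,-0.168,0,0,0,5,0.001,-0.056,-0.168,0,0,0,5,0.001,-0.056,-0.168,0,0,0],
)

```text
clock: 3.9
position: [0.4553, -0.1683, 0.1016]
ee_rot: [0.924, 0.382, 0.001, 0.0]
ft_force: [-0.8, 0.9, 7.7]
grip_width: 0.198
grasp_force: 29.5
```

Call:
step_arm(
  commands=[5,0.013,-0.012,0,0,0,0.022,5,0.026,-0.022,0,0,0,0.044,5,0.04,-0.032,0,0,0,0.067,5,0.055,-0.041,0,0,0,0.089,5,0.071,-0.048,0,0,0,0.111,5,0.087,-0.055,0,0,0,0.133,5,0.103,-0.06,0,0,0,0.156,5,0.12,-0.065,0,0,0,0.178,5,0.136,-0.068,0,0,0,0.2,5,0.153,-0.07,0,0,0,0.222],
)

```text
clock: 5.15
position: [0.5472, -0.2099, 0.1017]
ee_rot: [0.737, 0.676, 0.001, 0.0]
ft_force: [-1.5, 2.5, 8.0]
grip_width: 0.204
grasp_force: 29.7
```

Call:
step_arm(
  commands=[5,0.007,0,0,0,0,0.01,5,0.014,0,0,0,0,0.02,5,0.021,0,0,0,0,0.03,5,0.028,0,0,0,0,0.04,5,0.035,0,0,0,0,0.05,5,0.042,0,0,0,0,0.057,5,0.042,0,0,0,0,0.057,5,0.042,0,0,0,0,0.057,5,0.042,0,0,0,0,0.057,5,0.042,0,0,0,0,0.057],
)

```text
clock: 6.4
position: [0.5715, -0.2095, 0.1016]
ee_rot: [0.674, 0.739, 0.0, -0.0]
ft_force: [-3.7, 2.5, 8.9]
grip_width: 0.202
grasp_force: 30.5
```

```bash
python3 - <<'E'
from h import *
im=camera("top");cv2.imwrite("pics/t2.png",cv2.resize(im[125:285,270:430,::-1],None,fx=3.7,fy=3.7,interpolation=cv2.INTER_CUBIC))
E
```

```text
(no output)
```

View pics/t2.png

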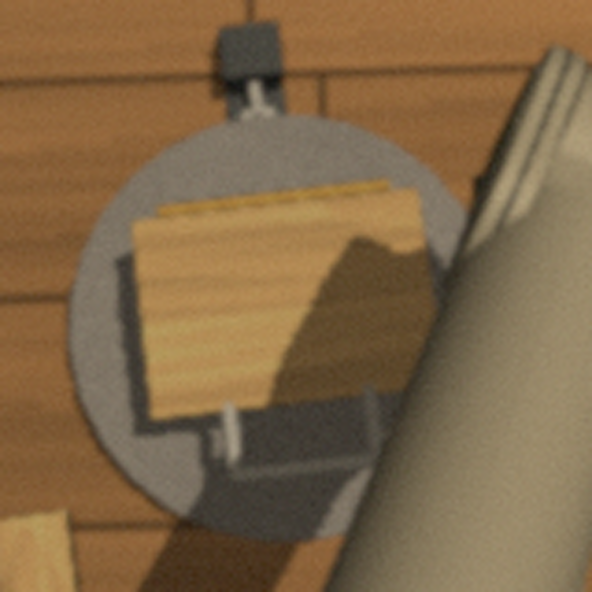

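Call:
step_arm(
  commands=[50,0,0,0,0,0,0,50,0,0,0,0,0,0,50,0,0,0,0,0,0,50,0,0,0.07,0,0,0,50,0,0,0.14,0,0,0,50,0,0,0.18,0,0,0,50,-0.07,0.07,0.18,0,0,0,50,-0.14,0.15,0.18,0,0,0,50,-0.213,0.227,0.18,0,0,0,50,-0.213,0.227,0.18,0,0,0],
)

```text
clock: 7.7
position: [0.4416, -0.0709, 0.2086]
ee_rot: [0.673, 0.74, 0.001, -0.001]
ft_force: [1.6, -1.5, 0.7]
grip_width: 0.586
grasp_force: 0.0
```

```bash
python3 - <<'E'
from h import *
o=get_obs();im=camera("wrist");cv2.imwrite("pics/w2.png",im[:,:,::-1]);print(o["position"],o["ee_rot"])
np.save("o2.npy",np.r_[o["position"],o["ee_rot"]])
E
```

```text
[ 0.44161487 -0.0708837   0.20862294] [ 6.72568322e-01  7.40034059e-01  1.01165600e-03 -6.48287358e-04]
```

View pics/w2.png

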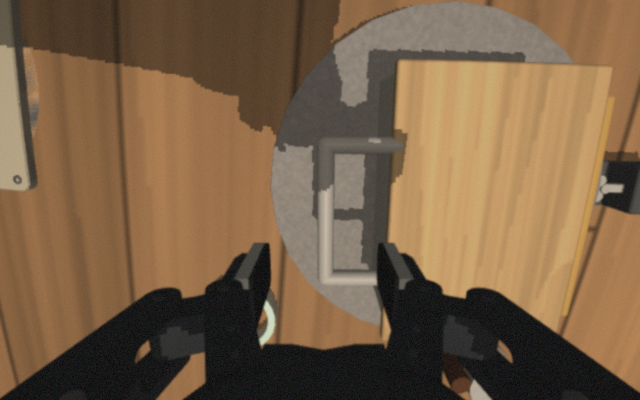

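The wrist view shows the bow bar vertical, from (327,145) to (326,278), and the notch on the roller at about (603,188). The table is in the detent.

```bash
python3 - <<'E'
from h import *
a=np.load("o2.npy");o=dict(position=a[:3],ee_rot=a[3:])
A=wz(o,(327,145),.127);B=wz(o,(326,278),.127);M=(A+B)/2;n=wz(o,(601,188),.036)
print(A,B,M,np.linalg.norm(A-B),"closing dir",np.degrees(np.arctan2(-(A-B)[0],(A-B)[1])),"notch",n)
d=M[:2]-[.5587,-.0626];print(np.hypot(*d),np.degrees(np.arctan2(d[1],d[0])))
R=Ro.from_quat(a[3:]).as_matrix();print("tool y",np.degrees(np.arctan2(R[1,1],R[0,1])))
for s in (0,): 
  for w in((393,140),(385,270),(610,75)): print(wz(o,w,.132))
E
```

```text
[ 0.43957256 -0.02553328  0.127     ] [ 0.44877874 -0.12623679  0.127     ] [ 0.44417565 -0.07588503  0.127     ] 0.10112344548532307 closing dir 5.223382061193678 notch [ 0.72817588 -0.04818016  0.036     ]
0.11529231727298302 -173.38315903948927
tool y 5.468683360382836
[ 0.48320449 -0.01747032  0.132     ]
[ 0.49176498 -0.11284185  0.132     ]
[0.62203343 0.04037276 0.132     ]
```

Call:
step_arm(
  commands=[32,0.004,-0.008,0,0,0,0,32,0.004,-0.008,0,0,0,0,32,0.004,-0.008,-0.04,0,0,0,32,0.004,-0.008,-0.08,0,0,0,32,0.004,-0.008,-0.12,0,0,0,32,0.004,-0.008,-0.15,0,0,0,32,0.004,-0.008,-0.17,0,0,0,3,0.004,-0.008,-0.17,0,0,0,3,0.004,-0.008,-0.17,0,0,0,3,0.004,-0.008,-0.17,0,0,0],
  squeeze=30,
)

```text
clock: 9.0
position: [0.4439, -0.0793, 0.106]
ee_rot: [0.675, 0.738, -0.002, -0.002]
ft_force: [-7.9, -1.4, -1.9]
grip_width: 0.125
grasp_force: 29.3
```

Call:
step_arm(
  commands=[3,0.001,0,0.025,0,0,0,3,0.004,0,0.05,0,0,0,3,0.009,0.001,0.074,0,0,0,3,0.0155,0.0015,0.098,0,0,0,3,0.024,0.002,0.121,0,0,0,3,0.0345,0.003,0.144,0,0,0,3,0.0465,0.0045,0.1655,0,0,0,3,0.06,0.0055,0.186,0,0,0,3,0.0755,0.007,0.2055,0,0,0,3,0.0925,0.0085,0.224,0,0,0],
)

```text
clock: 10.25
position: [0.4979, -0.0744, 0.2427]
ee_rot: [0.675, 0.738, -0.002, -0.004]
ft_force: [-28.6, 0.4, 23.2]
grip_width: 0.127
grasp_force: 30.5
```

Call:
step_arm(
  commands=[3,0.008,0.0005,0.016,0,0,0,3,0.021,0.002,0.0265,0,0,0,3,0.034,0.003,0.037,0,0,0,3,0.048,0.0045,0.0465,0,0,0,3,0.0625,0.006,0.0555,0,0,0,3,0.077,0.007,0.0635,0,0,0,3,0.0925,0.0085,0.0705,0,0,0,3,0.108,0.01,0.077,0,0,0,3,0.124,0.0115,0.0825,0,0,0,3,0.14,0.013,0.0875,0,0,0],
)

```text
clock: 11.5
position: [0.5863, -0.0661, 0.2939]
ee_rot: [0.674, 0.738, 0.0, 0.0]
ft_force: [-1.2, -2.2, 1.7]
grip_width: 0.126
grasp_force: 31.2
```

```bash
python3 - <<'E'
from h import *
im=camera("scene");cv2.imwrite("pics/s2.png",cv2.resize(im[100:300,180:440,::-1],None,fx=3,fy=3,interpolation=cv2.INTER_CUBIC))
E
```

```text
(no output)
```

View pics/s2.png

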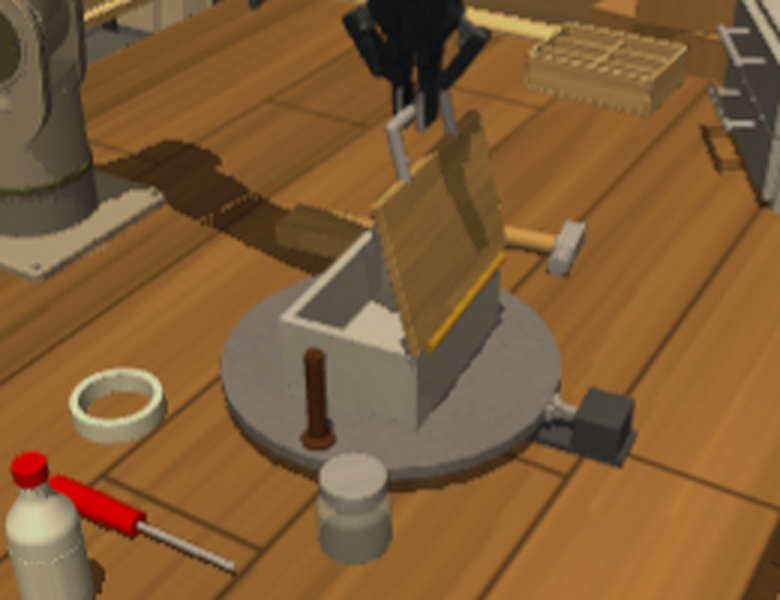

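The lid is at about 75°, held by the bow, and the notch is still on the roller. I'll ease it up to plumb.

Call:
step_arm(
  commands=[3,0.012,0.001,0.0025,0,0,0,3,0.0225,0.002,0.0045,0,0,0,3,0.0335,0.003,0.006,0,0,0,3,0.0445,0.004,0.0075,0,0,0,3,0.0555,0.005,0.0085,0,0,0,3,0.0665,0.006,0.009,0,0,0,3,0.0775,0.007,0.009,0,0,0,3,0.0775,0.007,0.009,0,0,0,3,0.0775,0.007,0.009,0,0,0,3,0.0775,0.007,0.009,0,0,0],
)

```text
clock: 12.8
position: [0.632, -0.0617, 0.2986]
ee_rot: [0.674, 0.738, -0.0, -0.0]
ft_force: [-0.4, -4.2, -0.6]
grip_width: 0.125
grasp_force: 31.9
```

```bash
python3 - <<'E'
from h import *
o=get_obs();print(o["position"],o["ft_force"])
im=camera("scene");cv2.imwrite("pics/s3.png",cv2.resize(im[130:260,240:400,::-1],None,fx=4.6,fy=4.6,interpolation=cv2.INTER_CUBIC))
b=np.array([.6333,-.058]);e=np.array([-.0924,.9957])
for z in(.127,.272,.317):
  for s in(-.105,-.05,0,.05,.105): print(z,s,((proj("scene",[[*(b+s*e),z]])[0]-[240,130]+.5)*4.6).round(0))
E
```

```text
[ 0.63200681 -0.0617395   0.29863417] [-0.36438344 -4.243943   -0.59346208]
0.127 -0.105 [359. 412.]
0.127 -0.05 [399. 362.]
0.127 0 [433. 320.]
0.127 0.05 [464. 280.]
0.127 0.105 [496. 239.]
0.272 -0.105 [360. 189.]
0.272 -0.05 [403. 145.]
0.272 0 [439. 107.]
0.272 0.05 [472.  72.]
0.272 0.105 [506.  36.]
0.317 -0.105 [360. 113.]
0.317 -0.05 [404.  70.]
0.317 0 [441.  34.]
0.317 0.05 [475.   1.]
0.317 0.105 [510. -32.]
```

View pics/s3.png

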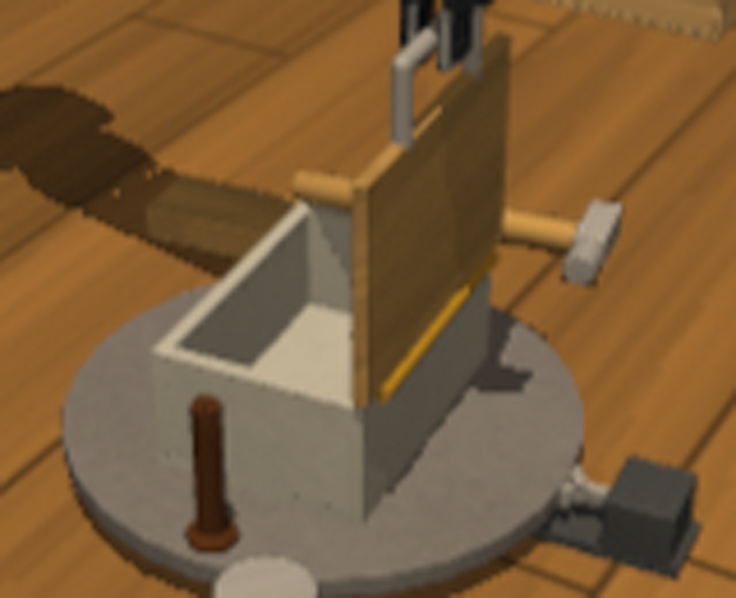

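The lid edge runs from (362,190) to (360,402), matching the predicted plumb line. The notch is on the roller and the horizontal force along the swing is close to zero, so I'm handing in.

```bash
python3 -c "
from workcell import *
print(hand_in())"
```

```text
the job is handed in; nothing more can be done
None
```

I handed the job in at about 13 s: by the last pictures the table was in its detent and the lid stood plumb, still held by the bow handle. No verdict came back from the hand-in.

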